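# Try the welded gate bolts and sort them

### The arm

A 6-joint arm with a two-finger parallel gripper is mounted at the origin on the work surface. World frame = base frame: x ahead of the robot, y to its left, z up, the work surface at z = 0. Lengths are in m, angles in degrees, forces in N, time in s.
With the tool pointing down it reaches from about 0.325 to 0.85 m from the base axis. Payload 15.5 kg.
Tool frame: the origin (TCP) lies between the finger pads; the fingertips stand 19 mm ahead of it and the grasp point (between the pads) is the TCP (tcp_to_tips is the distance from the TCP to the fingertips, in m); z points along the fingers, y is the direction in which the jaws open and shut (so a half turn about z gives the same grasp; the last joint's range is limited). The gripper opens to 91 mm and grips with 3 to 60 N. Pads are 32 mm wide; open, the fingers measure 118 mm over their backs; the gripper's body (76 mm by 178 mm) begins 60 mm behind the grasp point.
Start: joints at [-77.779, 28.281, 77.091, -0, 74.628, -5.472], TCP at [0.19, -0.595, 0.233] pointing down, gripper open.
Joint ranges: [-166.48, 166.48], [-47.26, 123.95], [12.59, 153.08], [-70.14, 250.14], [6.76, 159.57], [-176.63, 176.63]. Speed limits (degrees/s): [108.29, 108.29, 147.25, 172.46, 172.46, 172.46].

### API

Orientations are given as a 3x3 rotation matrix whose columns are the frame's x, y, z axes.
In Python, from workcell import * gives the robot as it stands. Calls block until the motion is done:
- move_pose(position, orientation): joint-space move of the TCP to a pose.
- servo_line(position, rotation=None, velocity=0.15, contact_N=None): straight line of the TCP; rotation=None keeps the orientation; velocity is the mean speed in m/s. With contact_N (N) it stops when the force on the tool has changed by that much, and returns True; else False.
- set_joints(angles): joint-space move.
- move_gripper(opening, strength=None): finger opening in m; strength is the grip in N (None keeps the last); returns when the fingers have stopped.
- sleep(seconds).
- ik(position, orientation): joint angles nearest the present ones, or None.
- capture(name): name is "side" or "top" or "wrist"; returns a dict with "color" (384x512x3 uint8, blue, green, red), "z_map" (384x512 float32, m along the optical axis (not along the pixel's ray), 0 where there is no reading), "fx", "fy", "cx", "cy" (pixels), "D" ([k1, k2, p1, p2, k3] as OpenCV has them; the pictures are not rectified), "rvec" (rotation vector, rad) and "tvec" (3), from world to camera coordinates, as OpenCV has them; the wrist camera has in their place "tool_from_camera" (4x4, takes a point from camera to tool coordinates, whose origin is the TCP and whose axes are the flange's). Camera axes: x right, y down, z forward; pixel columns grow to the right and rows downward; lengths in m; the calibration is good to about 2 mm. A picture is of the moment at which its call begins: read the wrist's pose just before it.
A pose or a line that the arm cannot do raises IKError and nothing moves.
- finish_job(): hands the job in, once; it reports no verdict.
Trained networks look in a picture, given as the dict that the camera call returned (one of the last four; its "shot" number tells which), for a name from the list of things; names that differ only in an ending like _2 or _b are one class to them, and where a whole thing is asked for, a point or a joint stands for the part that bears it (a point fixed in the world has none). Each returns a list of dicts, best first, with "confidence" (0 to 1); they miss things now and then, are a little off and sometimes report something else, mostly with a low value. They report only what shows in the picture. A call takes as long as a camera call.
- cut_out(picture, target): "mask" (384x512 bool, what is visible of it) and "extent" ([left, top, right, bottom] in pixels, round what is visible of it).
- landmark_of(picture, target): "at" ([column, row] in pixels: a listed point, or the origin of a listed thing).
Readings, each from a call of its own:
- current_clock(): time.
- current_joint_pos(): joint angles.
- current_qd(): joint speeds.
- current_tau(): joint torques, N m.
- current_tcp_pos(): TCP position.
- current_ee_rot(): TCP orientation.
- current_ft_force(): force on the tool from outside, world axes, zero at the start.
- current_moment(): the same for the moment, N m.
- current_opening(): finger opening in m.
Only numpy, scipy, OpenCV 4.12 (cv2) and the standard library are available. Lean on these libraries where they do the work, as an engineer would, in place of code of your own. Each camera call takes 0.05 s, during which the arm holds its last target.

### The job

The three welded gate bolts lie on the bench with their bolts standing out; some may be jammed by spatter inside the barrel. Try each one: press its bolt in with light hand pressure, for instance nose first against the upright face of the bench stop, until it is fully home or stops dead, and never force it. Lay, without dropping, every one whose bolt went fully home flat on its plate on the floor of the wide tray, and every one that jams, left pressed in as far as it would go, likewise in the narrow tray; leave the other things where they are.

Things in the scene. Friction and masses are not known exactly. Their poses are not given: they have to be found in the camera images.
- latch_a: Steel gate bolt, one of three alike, 0.8 kg. Base plate 160 x 40 x 5 mm; on it along x a 28 mm round barrel (x = 2 to 80 mm; a good grip from above) and a collar (x = -80 to -62), their axis 19 mm above the plate's underside; a 14 mm bolt with an upright handle (63 mm high) slides in them. Origin: centre of plate's underside; x to the bolt's nose, z up. It balances near the origin.
- latch_b: Steel gate bolt, one of three alike, 0.8 kg. Base plate 160 x 40 x 5 mm; on it along x a 28 mm round barrel (x = 2 to 80 mm; a good grip from above) and a collar (x = -80 to -62), their axis 19 mm above the plate's underside; a 14 mm bolt with an upright handle (63 mm high) slides in them. Origin: centre of plate's underside; x to the bolt's nose, z up. It balances near the origin.
- latch_c: Steel gate bolt, one of three alike, 0.8 kg. Base plate 160 x 40 x 5 mm; on it along x a 28 mm round barrel (x = 2 to 80 mm; a good grip from above) and a collar (x = -80 to -62), their axis 19 mm above the plate's underside; a 14 mm bolt with an upright handle (63 mm high) slides in them. Origin: centre of plate's underside; x to the bolt's nose, z up. It balances near the origin.
- bolt_a (a joint): How far the bolt of latch_a is pushed in (m). 0: fully out, nose 133 mm ahead of the latch's origin, tail 70 and handle 5 mm behind it. 0.050: fully home, all 50 mm farther back (nose 3 mm past the plate's end). Starts at 0 to 0.010, stays where left. A sound bolt slides in with 3 to 8 N; a jammed one looks alike but stops dead 25 to 38 mm short of home. Only trying tells which.
- bolt_b (a joint): How far the bolt of latch_b is pushed in (m). 0: fully out, nose 133 mm ahead of the latch's origin, tail 70 and handle 5 mm behind it. 0.050: fully home, all 50 mm farther back (nose 3 mm past the plate's end). Starts at 0 to 0.010, stays where left. A sound bolt slides in with 3 to 8 N; a jammed one looks alike but stops dead 25 to 38 mm short of home. Only trying tells which.
- bolt_c (a joint): How far the bolt of latch_c is pushed in (m). 0: fully out, nose 133 mm ahead of the latch's origin, tail 70 and handle 5 mm behind it. 0.050: fully home, all 50 mm farther back (nose 3 mm past the plate's end). Starts at 0 to 0.010, stays where left. A sound bolt slides in with 3 to 8 N; a jammed one looks alike but stops dead 25 to 38 mm short of home. Only trying tells which.
- stop: Bench stop, fixed and rigid: 200 mm of heavy steel angle, upright leg 70 mm high and 8 mm thick, flat foot behind it. Origin: foot of the middle of the flat front face, which looks along the stop's -x, towards the robot; y along the face, z up. Light hand pressure is 10 to 20 N; over 40 N against it is forcing.
- tray_wide: The wider of the two shallow galvanised trays, 250 x 170 mm outside (the other is 110 mm across), 22 mm high, rim bead 3 mm, walls and floor 2 mm thick, fixed to the table. Origin: centre of its underside; x along its 250 mm length, z up.
- tray_narrow: The narrower of the two shallow galvanised trays, 250 x 110 mm outside (the other is 170 mm across), 22 mm high, rim bead 3 mm, walls and floor 2 mm thick, fixed to the table. Origin: centre of its underside; x along its 250 mm length, z up.
- chipping_hammer: Bystander, loose: chipping hammer with rubber grip, 260 mm. Origin: on its underside, near the head.
- wire_brush: Bystander, loose: wire brush with wooden back, 260 mm. Origin: on its underside, near the middle.
- magnet_square: Bystander, loose: blue magnetic welding square, about 100 mm. Origin: on its underside, near the middle.
- tee_coupon: Bystander, loose: two steel plates welded in a tee, 120 mm long, 53 mm high. Origin: on its underside, near the middle.
- g_clamp: Bystander, loose: G-clamp lying flat, 180 mm. Origin: on its underside, near the middle.
- electrode_tin: Bystander, loose: round tin of electrode stubs, 70 mm across, tin 65 mm high, 100 mm to the stub tips. Origin: on its underside, near the middle.
- soapstone: Bystander, loose: brass soapstone holder, 155 mm, 9 mm thick. Origin: on its underside, near the middle.

How it is judged:
By the outcome, as a careful person would: the job done as asked, in the order asked, and still so for the second after the job is handed in, with the robot touching nothing.
It also fails if it takes over 72 s, if anything falls off the work surface, if the arm or the gripper's body presses on something with over 40 N, if the wrist force passes 120 N, or if a joint passes its speed limit or range.

## Working session

There is one attempt and no reset: what is moved stays moved. The work goes in short steps, each a Python script; the robot and the scene stay as the last script left them, time stands still between calls to the robot, and variables do not carry over. Pictures are saved under pics/ and viewed, and the job is handed in when it is done.

```bash
mkdir -p pics; ls
python3 - <<'E'
from workcell import *
import cv2,pickle
print(current_clock())
for n in ("top","side"):
    p=capture(n); cv2.imwrite(f"pics/{n}0.png",p["color"]); pickle.dump(p,open(f"pics/{n}0.pkl","wb"))
    print(n,p["fx"],p["D"],p["rvec"],p["tvec"],(p["z_map"]>0).mean())
    for t in ("latch_a","stop","tray_wide","tray_narrow"):
        print(t,[(round(d["confidence"],2),d["at"]) for d in landmark_of(p,t)][:5],[(round(d["confidence"],2),d["extent"]) for d in cut_out(p,t)][:5])
print(current_clock())
E
```

```text
pics
0.0
top 423.06853164179427 [0.015845 0.       0.       0.       0.      ] [ 2.1533036  -2.20899689  0.08944729] [0.0511743  0.51883912 1.46779283] 0.9959920247395834
latch_a [(0.72, [301.7, 171.2]), (0.69, [387.8, 178.0]), (0.63, [344.1, 174.7])] [(0.8, [333.9, 142.1, 354.3, 199.1]), (0.71, [375.8, 144.1, 400.2, 199.6])]
stop [(0.86, [251.7, 132.5])] [(0.61, [221.5, 107.8, 278.8, 129.5])]
tray_wide [(0.94, [204.9, 192.5])] [(0.98, [179.1, 154.4, 230.8, 232.7])]
tray_narrow [(0.79, [147.3, 189.0])] [(0.81, [132.3, 149.2, 167.4, 223.2]), (0.42, [301.9, 138.7, 305.7, 190.6])]
side 482.89132416286543 [-0.16011718  0.          0.          0.          0.        ] [ 0.77858369 -2.46097646  1.27761747] [0.46556736 0.19495544 1.5525554 ] 0.9961395263671875
latch_a [(0.91, [288.3, 176.3]), (0.65, [329.7, 148.8]), (0.64, [308.9, 165.5]), (0.44, [245.2, 233.5])] [(0.81, [305.4, 138.0, 342.4, 154.2]), (0.77, [259.7, 161.3, 309.7, 186.4]), (0.71, [280.9, 200.2, 314.5, 228.6]), (0.56, [287.1, 146.1, 328.1, 168.0])]
stop [] [(0.61, [202.1, 160.0, 242.4, 198.3])]
tray_wide [(0.68, [245.8, 233.6]), (0.52, [252.4, 162.5])] [(0.75, [197.7, 157.8, 240.8, 196.5]), (0.62, [201.4, 205.1, 287.5, 260.1])]
tray_narrow [(0.88, [200.7, 261.2])] [(0.98, [161.2, 233.4, 245.7, 288.8])]
0.9
```

Run:
```python
import cv2
a=cv2.imread("pics/top0.png")[90:290,110:430]; cv2.imwrite("pics/top0z.png",cv2.resize(a,None,fx=2.5,fy=2.5,interpolation=cv2.INTER_CUBIC))
```

```text
(no output)
```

View pics/side0.png

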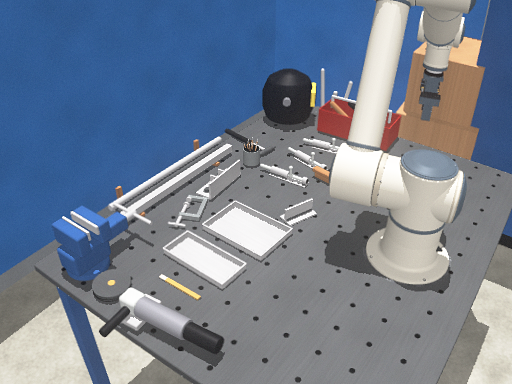

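View pics/top0.png

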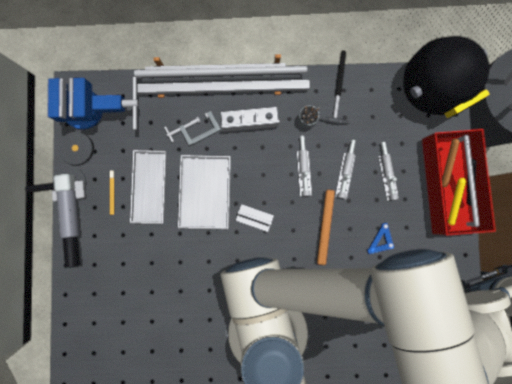

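```bash
sleep 1
```

```text
(no output)
```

View pics/top0z.png

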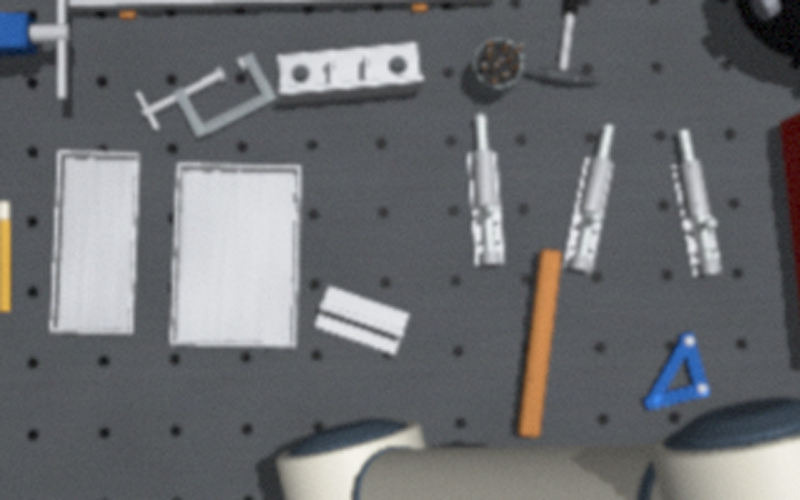

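```bash
cat > h.py <<'E'
import numpy as np,cv2,pickle
from scipy.spatial.transform import Rotation as R
def cloud(p,T=None):
    """world points HxWx3. T: world_from_camera for wrist"""
    h,w=p["z_map"].shape
    K=np.array([[p["fx"],0,p["cx"]],[0,p["fy"],p["cy"]],[0,0,1.]])
    u,v=np.meshgrid(np.arange(w),np.arange(h))
    n=cv2.undistortPoints(np.stack([u,v],-1).reshape(-1,1,2).astype(float),K,np.array(p["D"],float)).reshape(h,w,2)
    z=p["z_map"].astype(float)
    c=np.dstack([n[...,0]*z,n[...,1]*z,z])
    if T is None:
        Rm=cv2.Rodrigues(np.array(p["rvec"],float))[0]
        W=(c-np.array(p["tvec"]).ravel())@Rm
    else: W=c@T[:3,:3].T+T[:3,3]
    W[z==0]=np.nan
    return W
def rect(xy):
    (c,s,a)=cv2.minAreaRect(xy.astype(np.float32).reshape(-1,1,2)*1000)
    b=cv2.boxPoints((c,s,a))
    e=b[1]-b[0]; f=b[2]-b[1]
    d=e if np.linalg.norm(e)>np.linalg.norm(f) else f
    ang=np.degrees(np.arctan2(d[1],d[0]))
    return np.round(c,1),np.round(sorted(s),1),round(float((ang+90)%180-90),2)
def down(yaw):
    """tool pointing down; jaws (tool y) perpendicular to direction yaw; tool x along yaw(deg)"""
    c,s=np.cos(np.radians(yaw)),np.sin(np.radians(yaw))
    return np.array([[c,s,0],[s,-c,0],[0,0,-1.]])
E
python3 - <<'E'
from h import *
p=pickle.load(open("pics/top0.pkl","rb")); W=cloud(p)
print("table z",np.nanmedian(W[240:260,130:200,2]))
for nm,(x0,y0,x1,y1) in dict(A=(290,132,320,202),B=(330,135,365,204),C=(374,138,408,204),stop=(218,104,281,132),wide=(175,150,236,234),narrow=(128,146,170,228),tee=(232,200,276,234)).items():
    q=W[y0:y1,x0:x1].reshape(-1,3)
    for th in (0.004,0.010,0.012,0.03,0.05):
        m=q[q[:,2]>th]
        if len(m)>8: print(nm,th,len(m),*rect(m[:,:2]),np.round(m[:,2].max(),3))
E
python3 - <<'E'
from workcell import *
print(current_ee_rot(),current_opening())
E
```

```text
table z 0.0012618601526747605
A 0.004 768 [ 575.4 -148.2] [104.4 248.4] -1.9 0.069
A 0.01 386 [ 567.2 -152.5] [ 96.3 240. ] -6.11 0.069
A 0.012 363 [ 577.4 -150.4] [ 50.6 210. ] 1.69 0.069
A 0.03 147 [ 577.5 -142.9] [ 22.9 205.1] 1.21 0.069
A 0.05 17 [ 546.5 -143.5] [10.  14.6] -8.61 0.069
B 0.004 861 [ 561.2 -297.6] [127.3 248.5] -3.73 0.069
B 0.01 443 [ 553.7 -275.5] [114.5 218.2] 4.01 0.069
B 0.012 419 [ 547.7 -285.6] [ 59.3 241.6] -21.72 0.069
B 0.03 205 [ 550.5 -274.3] [ 55.8 235.2] -14.22 0.069
B 0.05 16 [ 530.  -285.7] [10.8 13.3] -87.4 0.069
C 0.004 810 [ 553.3 -453.2] [118.  235.9] -3.01 0.065
C 0.01 424 [ 555.  -456.9] [ 99.1 210.4] -2.84 0.065
C 0.012 391 [ 551.7 -436.3] [ 37.9 205.2] 12.41 0.065
C 0.03 169 [ 549.4 -437.6] [ 23.4 197.8] 10.01 0.065
C 0.05 19 [ 519.3 -445.5] [10.7 15.7] 86.87 0.065
stop 0.004 1162 [757.   45.3] [ 99.8 223.5] 88.5 0.077
stop 0.01 693 [761.3  52.4] [ 92.4 214.2] -87.02 0.077
stop 0.012 552 [750.4  52.5] [ 70.6 214.2] -85.76 0.077
stop 0.03 312 [743.7  44.6] [ 56.6 197.4] -87.24 0.077
stop 0.05 228 [743.1  44.6] [ 55.5 197.4] -87.24 0.077
wide
[... 176 characters left out ...]
93.7 209.4] [172.9 251.6] -2.94 0.036
narrow 0.004 1464 [518.6 407.9] [146.4 290.7] -0.34 0.036
narrow 0.01 457 [524.8 403.2] [134.7 278.1] 0.78 0.036
narrow 0.012 403 [517.3 407.3] [118.6 257.6] -2.59 0.036
narrow 0.03 33 [517.2 404.5] [112.5 252.8] -3.69 0.036
tee 0.004 744 [402.   38.3] [116.3 152.3] 88.53 0.064
tee 0.01 312 [402.4  29.6] [ 71.3 129.4] 69.2 0.064
tee 0.012 209 [398.9  36.8] [ 57.6 118.1] 70.16 0.064
tee 0.03 83 [399.   36.6] [  7.9 117.8] 69.31 0.064
tee 0.05 71 [399.1  36.5] [  7.7 117.8] 69.31 0.064
[[ 9.52693295e-01  3.03933356e-01 -6.90476239e-06]
 [ 3.03933356e-01 -9.52693295e-01 -1.72794386e-05]
 [-1.18299186e-05  1.43634177e-05 -1.00000000e+00]] 0.09123326913494124
```

```bash
cat > w.py <<'E'
from workcell import *
from h import *
def wshot(name):
    pos=np.array(current_tcp_pos()); Rm=np.array(current_ee_rot())
    p=capture("wrist"); T=np.eye(4); T[:3,:3]=Rm; T[:3,3]=pos
    T=T@np.array(p["tool_from_camera"]); p["T"]=T
    cv2.imwrite(f"pics/{name}.png",p["color"]); pickle.dump(p,open(f"pics/{name}.pkl","wb"))
    return p
E
python3 - <<'E'
from w import *
p=None
for n,xy in dict(wC=(0.50,-0.43),wB=(0.50,-0.28),wA=(0.52,-0.14),wS=(0.62,0.045)).items():
    move_pose([*xy,0.30],down(0)); p=wshot(n)
    for t in (("latch_a",) if n!="wS" else ("stop",)):
        print(n,[(round(d["confidence"],2),d["at"]) for d in landmark_of(p,t)][:4])
    print(current_clock())
print(p["fx"],p["D"],p["tool_from_camera"])
a=[cv2.imread(f"pics/{n}.png") for n in ("wC","wB","wA","wS")]
m=np.vstack([np.hstack(a[:2]),np.hstack(a[2:])]); cv2.imwrite("pics/m1.png",cv2.resize(m,(800,600),interpolation=cv2.INTER_AREA))
E
```

```text
wC [(0.92, [51.1, 121.0]), (0.62, [152.7, 128.2]), (0.6, [271.5, 140.8])]
2.3417
wB [(0.88, [162.9, 123.0]), (0.76, [265.4, 131.0]), (0.75, [210.4, 254.6]), (0.68, [380.9, 141.4])]
3.0917
wA [(0.93, [266.8, 136.8]), (0.78, [483.8, 155.0])]
3.8167
wS [(0.59, [263.4, 86.4])]
4.7667
333.8103935282677 [-0.02418433  0.          0.          0.          0.        ] [[-8.74829734e-04 -9.68851373e-01 -2.47641375e-01  7.09144294e-02]
 [ 9.99999612e-01 -8.22552683e-04 -3.14560108e-04 -7.75087561e-04]
 [ 1.01063915e-04 -2.47641554e-01  9.68851717e-01 -1.51264835e-01]
 [ 0.00000000e+00  0.00000000e+00  0.00000000e+00  1.00000000e+00]]
```

View pics/m1.png

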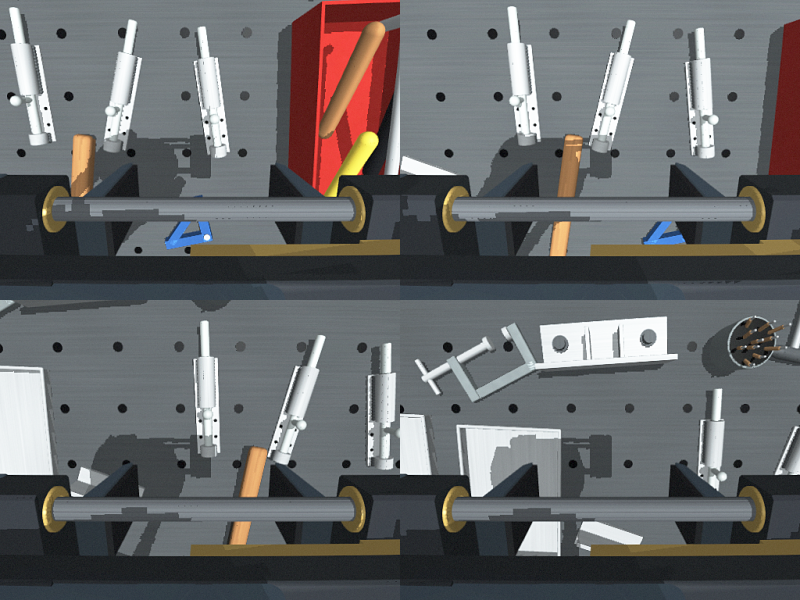

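```bash
cat > fit.py <<'E'
from h import *
def ridge(W,c,yaw,rng=(-.1,.15),half=.035):
    """refine axis, return center xy, yaw, profile"""
    c=np.array(c,float)
    P=W.reshape(-1,3); P=P[np.isfinite(P[:,2])]
    for it in range(4):
        d=np.array([np.cos(np.radians(yaw)),np.sin(np.radians(yaw))]); n=np.array([-d[1],d[0]])
        u=(P[:,:2]-c)@d; v=(P[:,:2]-c)@n
        k=(u>.005)&(u<.078)&(abs(v)<.022)&(P[:,2]>.024)&(P[:,2]<.045)  # barrel
        # barrel width centre per slice
        us=[];vs=[]
        for a in np.arange(.006,.078,.004):
            s=k&(u>=a)&(u<a+.004)
            if s.sum()>4:
                us.append(a+.002); vs.append((v[s].min()+v[s].max())/2)
        if len(us)<4: print("few",len(us)); break
        q=np.polyfit(us,vs,1); yaw+=np.degrees(np.arctan(q[0])); c=c+n*np.median(np.array(vs)-q[0]*np.array(us))
    d=np.array([np.cos(np.radians(yaw)),np.sin(np.radians(yaw))]); n=np.array([-d[1],d[0]])
    u=(P[:,:2]-c)@d; v=(P[:,:2]-c)@n
    s=(abs(v)<.004)&(u>-.13)&(u<.17)
    prof=[]
    for a in np.arange(-.12,.16,.004):
        t=s&(u>=a)&(u<a+.004)
        prof.append((round((a+.002)*1000),round(float(np.median(P[t,2]))*1000,1) if t.any() else None))
    k=(abs(v)<.018)&(abs(v)>.0155)&(P[:,2]>.003)&(P[:,2]<.012)&(abs(u)<.12)
    return c,yaw,prof,(u[k].min(),u[k].max()) if k.any() else None
E
python3 - <<'E'
from fit import *
for n,c,y in (("wC",(.53,-.44),10),("wB",(.545,-.283),-14),("wA",(.56,-.143),1)):
    p=pickle.load(open(f"pics/{n}.pkl","rb")); W=cloud(p,p["T"])
    c,yaw,prof,pl=ridge(W,c,y); print(n,c,yaw,pl); print(prof)
    if n=="wC":
        print("tablez",np.nanmedian(W[20:40,300:330,2]))
p=pickle.load(open("pics/wS.pkl","rb")); W=cloud(p,p["T"]); q=W.reshape(-1,3)
k=(q[:,2]>.06)&(q[:,2]<.09)&(q[:,0]>.68)&(q[:,0]<.8)&(q[:,1]>-.06)&(q[:,1]<.15)
m=q[k]; print("stop",k.sum(),rect(m[:,:2]),m[:,2].max())
for a in np.arange(-.06,.15,.015):
    s=(m[:,1]>a)&(m[:,1]<a+.015)
    if s.any(): print(round(a+.0075,3),m[s,0].min().round(4),m[s,0].max().round(4))
k=(q[:,2]>.01)&(q[:,2]<.06)&(q[:,0]>.70)&(q[:,0]<.76)&(q[:,1]>-.06)&(q[:,1]<.15); m=q[k]
print("face pts");
for a in np.arange(-.06,.15,.03):
    s=(m[:,1]>a)&(m[:,1]<a+.03)
    if s.any(): print(round(a+.015,3),np.median(m[s],0).round(4),s.sum())
E
```

```text
wC [ 0.53073932 -0.44419729] 8.683163385201736 (np.float64(-0.07862635540625032), np.float64(0.0797174763371735))
[(-118, -0.8), (-114, -0.2), (-110, -0.2), (-106, -0.7), (-102, -0.2), (-98, -0.8), (-94, -0.5), (-90, -0.7), (-86, None), (-82, None), (-78, 31.8), (-74, 32.3), (-70, 31.7), (-66, 32.0), (-62, 29.9), (-58, 25.1), (-54, 25.1), (-50, 25.0), (-46, 24.8), (-42, 24.6), (-38, 24.9), (-34, 25.3), (-30, 25.0), (-26, 25.4), (-22, 24.6), (-18, 58.8), (-14, 61.5), (-10, 400.3), (-6, 395.8), (-2, 399.3), (2, 375.3), (6, 372.9), (10, 31.9), (14, 31.8), (18, 32.2), (22, 32.7), (26, 32.4), (30, 32.2), (34, 32.2), (38, 32.7), (42, 32.3), (46, 32.1), (50, 32.4), (54, 32.1), (58, 31.7), (62, 32.1), (66, 32.1), (70, 32.3), (74, 31.8), (78, 31.9), (82, 25.0), (86, 24.9), (90, 24.7), (94, 24.8), (98, 25.0), (102, 25.3), (106, 24.8), (110, 24.5), (114, 24.7), (118, 24.8), (122, 24.7), (126, 24.1), (130, -0.4), (134, -0.8), (138, -0.8), (142, -0.3), (146, -0.5), (150, -0.5), (154, -0.6), (158, -0.6)]
tablez -0.0005654452028301948
wB [ 0.54294692 -0.29123445] -13.926633145462686 (np.float64(-0.
[... 1853 characters left out ...]
3), (134, -0.1), (138, -0.4), (142, -0.9), (146, -0.5), (150, -0.6), (154, -0.5), (158, -0.5)]
stop 1525 (array([722.,  42.]), array([  8.3, 200.3]), -86.22) 0.0720719606743338
-0.052 0.7239 0.7327
-0.038 0.7229 0.7318
-0.022 0.7219 0.7306
-0.008 0.7208 0.7296
0.008 0.7201 0.7285
0.022 0.7187 0.7275
0.038 0.7179 0.7264
0.052 0.717 0.7254
0.068 0.716 0.7244
0.083 0.715 0.7235
0.098 0.714 0.7225
0.112 0.713 0.7214
0.128 0.7121 0.7205
0.143 0.712 0.7194
face pts
-0.045 [ 0.7241 -0.0382  0.0276] 98
-0.015 [ 0.7529 -0.021   0.0195] 172
0.015 [0.7399 0.0194 0.0494] 278
0.045 [0.7177 0.0442 0.0368] 73
0.075 [0.7379 0.0679 0.0494] 275
0.105 [0.7485 0.1107 0.0192] 298
0.135 [0.7129 0.1251 0.0197] 103
```

Run:
```python
from w import *
move_pose([.42,.30,.40],down(0)); p=wshot("wT"); print(current_clock())
for t in("tray_wide","tray_narrow"): print(t,[(round(d["confidence"],2),d["at"],d["extent"]) for d in [dict(a,**b) for a,b in zip(landmark_of(p,t),cut_out(p,t))]])
W=cloud(p,p["T"]);q=W.reshape(-1,3)
for nm,y0,y1 in(("wide",.10,.31),("narrow",.325,.48)):
    k=(q[:,2]>.017)&(q[:,2]<.03)&(q[:,0]>.33)&(q[:,0]<.68)&(q[:,1]>y0)&(q[:,1]<y1)
    print(nm,k.sum(),rect(q[k][:,:2]),q[k].min(0).round(3),q[k].max(0).round(3))
```

```text
6.1
tray_wide [(0.94, [316.8, 106.6], [257.5, 15.6, 387.2, 188.2])]
tray_narrow []
wide 2211 (array([495.5, 209.4]), array([176.6, 255.1]), -2.88) [0.364 0.117 0.017] [0.626 0.303 0.027]
narrow 1710 (array([518.2, 407. ]), array([116. , 253.1]), -2.69) [0.39  0.343 0.017] [0.644 0.47  0.028]
```

View pics/wT.png

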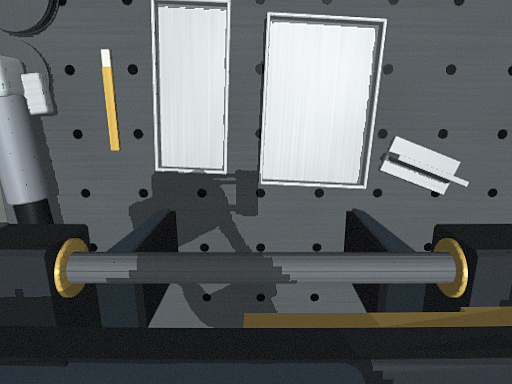

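```bash
cat > plan.py <<'E'
from w import *
L=dict(A=((.56003,-.14448),1.985,-.0067),B=((.54295,-.29123),-13.93,-.0038),C=((.53074,-.44420),8.68,.0005))
G=.019; H=.0275
SY=3.78
def dvec(y): return np.array([np.cos(np.radians(y)),np.sin(np.radians(y))])
def xy(c,yaw,u): return np.array(c)+dvec(yaw)*u
sd=dvec(SY); F=np.array([.7177,.042]); sn=np.array([-sd[1],sd[0]])
PF=F-sn*.025   # pressing spot on the face
def sp(dist,z): # TCP with origin 'dist' before face
    q=PF-sd*(dist-G); return [q[0],q[1],z]
def pick(n):
    c,yaw,o=L[n]; g=xy(c,yaw,o+G)
    move_gripper(.06,50)
    move_pose([*g,.15],down(yaw)); servo_line([*g,.05],velocity=.2); servo_line([*g,H],velocity=.06)
    move_gripper(0,50); print("grip",current_opening())
    servo_line([*g,.14],velocity=.2)
    print("lifted",current_opening(),np.round(current_ft_force(),1),current_clock())
def press():
    z=H+.005
    move_pose(sp(.155,.14),down(SY)); servo_line(sp(.155,z),velocity=.2)
    sleep(.15); f0=np.array(current_ft_force())
    r=servo_line(sp(.075,z),velocity=.022,contact_N=13)
    t=np.array(current_tcp_pos()); f=np.array(current_ft_force())
    d=(PF-t[:2])@sd+G
    print("contact",r,"origin-face mm",round(d*1000,1),"bolt",round((.133-d)*1000,1),"dF",np.round(f-f0,1),current_clock())
    return d
def shot(n):
    p=wshot(n); W=cloud(p,p["T"]); return p,W
E
python3 - <<'E'
from plan import *
for n,(c,y,o) in L.items():
    for z in(.15,H): assert ik([*xy(c,y,o+G),z],down(y)) is not None
for d in(.155,.075):assert ik(sp(d,.03),down(SY)) is not None
print(sp(.155,.03))
pick("A"); shot("pA")
E
```

```text
[np.float64(0.5836440023105725), np.float64(0.008088505142176574), 0.03]
grip 0.027108355766839433
lifted 0.0271478755046437 [-0.3  0.4 -8.5] 11.375
```

View pics/pA.png

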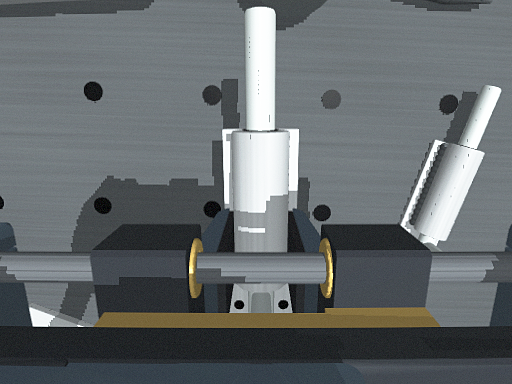

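```bash
cat > chk.py <<'E'
from plan import *
def held(p,W,yaw,tcp):
    """profile along axis in latch frame relative to the TCP (u measured from nominal origin)"""
    P=W.reshape(-1,3); P=P[np.isfinite(P[:,2])]
    d=dvec(yaw); n=np.array([-d[1],d[0]]); o=np.array(tcp[:2])-d*G
    u=(P[:,:2]-o)@d; v=(P[:,:2]-o)@n; z=P[:,2]-tcp[2]+H
    k=(abs(v)<.012)&(u>.045)&(u<.15)&(z>.010)&(z<.055)
    ub=[];zb=[]
    for a in np.arange(.05,.15,.002):
        s=k&(abs(v)<.003)&(u>=a)&(u<a+.002)
        if s.any(): ub.append(a+.001); zb.append(np.median(z[s]))
    ub=np.array(ub);zb=np.array(zb)
    bar=(ub<.072); nose=u[k&(z>.015)].max()
    q=np.polyfit(ub[bar],zb[bar],1)
    e=[(round(a*1000),round(b*1000,1)) for a,b in zip(ub,zb) if a>.068]
    bl=k&(u>.09)&(u<nose-.004); vb=np.polyfit(u[bl],v[bl],1) if bl.sum()>20 else None
    print("tilt",round(np.degrees(q[0]),2),"nose",round(nose*1000,1),"bolt v,slope",vb); print(e)
E
python3 - <<'E'
from chk import *
p=pickle.load(open("pics/pA.pkl","rb")); W=cloud(p,p["T"])
held(p,W,L["A"][1],current_tcp_pos())
E
```

```text
tilt 0.16 nose 131.8 bolt v,slope [0.00202581 0.00081594]
[(69, np.float64(32.3)), (71, np.float64(32.2)), (73, np.float64(32.3)), (75, np.float64(32.2)), (77, np.float64(32.2)), (79, np.float64(32.0)), (81, np.float64(25.8)), (83, np.float64(25.3)), (85, np.float64(25.5)), (87, np.float64(25.2)), (89, np.float64(25.2)), (91, np.float64(25.3)), (93, np.float64(25.3)), (95, np.float64(25.3)), (97, np.float64(25.2)), (99, np.float64(25.5)), (101, np.float64(25.4)), (103, np.float64(25.2)), (105, np.float64(25.4)), (107, np.float64(25.1)), (109, np.float64(25.2)), (111, np.float64(25.4)), (113, np.float64(25.1)), (115, np.float64(25.2)), (117, np.float64(25.3)), (119, np.float64(25.2)), (121, np.float64(25.2)), (123, np.float64(25.0)), (125, np.float64(25.0)), (127, np.float64(25.3)), (129, np.float64(25.3)), (131, np.float64(25.0))]
```

Held level and well placed. Press.

Run:
```python
from chk import *
press()
print(np.round(current_ft_force(),1),np.round(current_tcp_pos(),4),current_opening())
```

```text
contact True origin-face mm 114.4 bolt 18.6 dF [ 0.7  0.7 -0.8] 14.8833
[ 0.4  0.6 -8.5] [0.6241 0.011  0.0314] 0.02689184396671621
```

Run:
```python
from chk import *
z=H+.005
f0=np.array(current_ft_force())
t=np.array(current_tcp_pos()); tgt=[*(t[:2]+sd*.02),z]
r=servo_line(tgt,velocity=.015,contact_N=15)
t=np.array(current_tcp_pos());d=(PF-t[:2])@sd+G
print(r,"bolt",round((.133-d)*1000,2),np.array(current_ft_force())-f0,current_clock())
servo_line(sp(.155,.05),velocity=.15)
servo_line(sp(.155,.14),velocity=.25)
p,W=shot("qA"); held(p,W,SY,current_tcp_pos()); print(current_clock())
```

```text
True bolt 18.66 [-0.58870792  0.66200691  1.50560162] 15.45
tilt -0.35 nose 115.2 bolt v,slope [-0.00652559  0.00150695]
[(69, np.float64(32.6)), (71, np.float64(32.3)), (73, np.float64(32.2)), (75, np.float64(32.0)), (77, np.float64(32.3)), (79, np.float64(32.4)), (81, np.float64(27.1)), (83, np.float64(25.4)), (85, np.float64(25.2)), (87, np.float64(25.0)), (89, np.float64(25.5)), (91, np.float64(25.3)), (93, np.float64(25.2)), (95, np.float64(24.9)), (97, np.float64(25.2)), (99, np.float64(25.0)), (101, np.float64(25.0)), (103, np.float64(24.5)), (105, np.float64(25.0)), (107, np.float64(25.0)), (109, np.float64(25.0)), (111, np.float64(25.0)), (113, np.float64(24.8)), (115, np.float64(24.2))]
16.4583
```

View pics/qA.png

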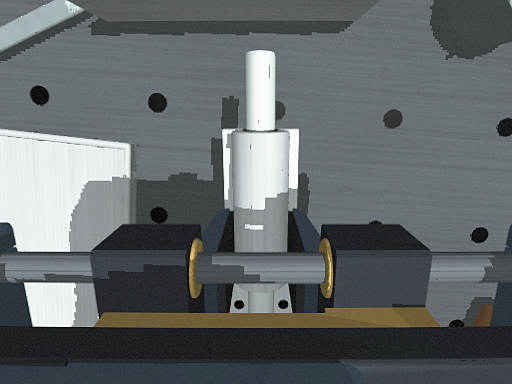

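```bash
cat > place.py <<'E'
from chk import *
T=dict(wide=((.4955,.2094),-2.88),narrow=((.5182,.4070),-2.69))
def place(tray,off,uo,yaw2=None):
    c,yaw=T[tray]; n=np.array([-dvec(yaw)[1],dvec(yaw)[0]])
    g=np.array(c)+n*off+dvec(yaw)*(uo+G)
    move_pose([*g,.14],down(yaw)); servo_line([*g,H+.014],velocity=.2); sleep(.1)
    r=servo_line([*g,H-.003],velocity=.02,contact_N=4)
    print("down",r,np.round(current_tcp_pos(),4),np.round(current_ft_force(),1))
    if not r: print("NO CONTACT")
    move_gripper(.033)
    print("open",current_opening(),np.round(current_ft_force(),1))
    t=current_tcp_pos()
    servo_line([t[0],t[1],.06],velocity=.12); servo_line([t[0],t[1],.15],velocity=.3)
    print(current_clock())
E
python3 - <<'E'
from place import *
place("narrow",.021,-.017); shot("rA")
E
```

```text
down True [0.5211 0.4279 0.0296] [-0.6 -0.5  7.7]
open 0.03286953215593649 [0.  0.3 0.5]
20.5583
```

View pics/rA.png

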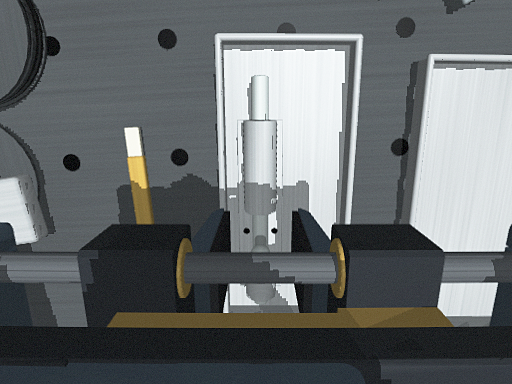

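A lies flat in the narrow tray, inside its left half (about column 260, rows 75-300). Next is B.

Run:
```python
from place import *
pick("B"); p,W=shot("pB"); held(p,W,L["B"][1],current_tcp_pos())
press()
f0=np.array(current_ft_force())
t=np.array(current_tcp_pos())
r=servo_line([*(t[:2]+sd*.015),H+.005],velocity=.015,contact_N=14)
t=np.array(current_tcp_pos());d=(PF-t[:2])@sd+G
print(r,"bolt",round((.133-d)*1000,2),current_clock())
servo_line(sp(.155,.05),velocity=.15)
servo_line(sp(.155,.14),velocity=.25)
p,W=shot("qB"); held(p,W,SY,current_tcp_pos()); print(current_clock())
```

```text
grip 0.026978021810830134
lifted 0.026815379138229033 [-0.   0.2 -7.3] 26.2667
tilt 0.32 nose 130.0 bolt v,slope [0.00187081 0.00108505]
[(69, np.float64(32.4)), (71, np.float64(32.3)), (73, np.float64(32.2)), (75, np.float64(32.4)), (77, np.float64(32.2)), (79, np.float64(32.2)), (81, np.float64(27.8)), (83, np.float64(25.1)), (85, np.float64(25.3)), (87, np.float64(25.3)), (89, np.float64(25.3)), (91, np.float64(25.3)), (93, np.float64(25.4)), (95, np.float64(25.3)), (97, np.float64(25.2)), (99, np.float64(25.3)), (101, np.float64(25.3)), (103, np.float64(25.2)), (105, np.float64(25.2)), (107, np.float64(25.2)), (109, np.float64(25.0)), (111, np.float64(25.1)), (113, np.float64(25.3)), (115, np.float64(25.2)), (117, np.float64(25.3)), (119, np.float64(25.3)), (121, np.float64(25.3)), (123, np.float64(24.9)), (125, np.float64(25.3)), (127, np.float64(25.4)), (129, np.float64(24.8)), (131, np.float64(23.0))]
contact True origin-face mm 83.4 bolt 49.6 dF [ 1.1 -0.1 -0.3] 31.2417
True bolt 49.74 31.6917
tilt -0.61 nose 84.1 bolt v,slope None
[(69, np.float64(32.5)), (71, np.float64(32.4)), (73, np.float64(32.5)), (75, np.float64(32.3)), (77, np.float64(32.4)), (79, np.float64(32.2)), (81, np.float64(31.8)), (83, np.float64(25.0)), (85, np.float64(16.6))]
32.8917
```

View pics/qB.png

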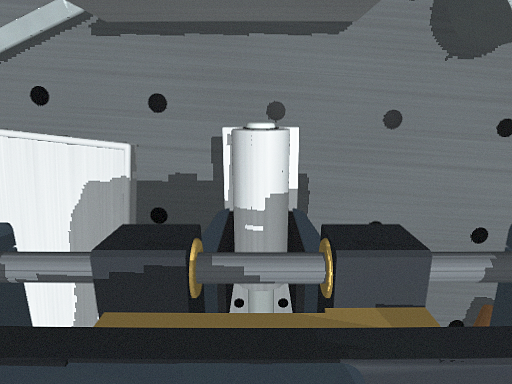

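B is fully home: only about 3 mm of nose shows at (262,125). It goes in the wide tray, then C.

Run:
```python
from place import *
place("wide",-.040,0.0); shot("rB")
pick("C"); p,W=shot("pC"); held(p,W,L["C"][1],current_tcp_pos())
```

```text
down True [0.5125 0.1685 0.0294] [-0.4 -0.   6.4]
open 0.033139425506820044 [ 0.9  0.  -0.4]
36.1667
grip 0.02700659749515817
lifted 0.02665268985513814 [-0.   0.6 -7.4] 41.5
tilt -0.4 nose 125.7 bolt v,slope [-0.00174234  0.00053374]
[(69, np.float64(32.4)), (71, np.float64(32.4)), (73, np.float64(32.4)), (75, np.float64(32.4)), (77, np.float64(32.5)), (79, np.float64(32.1)), (81, np.float64(26.0)), (83, np.float64(25.5)), (85, np.float64(25.5)), (87, np.float64(25.4)), (89, np.float64(25.5)), (91, np.float64(25.6)), (93, np.float64(25.4)), (95, np.float64(25.6)), (97, np.float64(25.5)), (99, np.float64(25.5)), (101, np.float64(25.4)), (103, np.float64(25.4)), (105, np.float64(25.4)), (107, np.float64(25.4)), (109, np.float64(25.4)), (111, np.float64(25.5)), (113, np.float64(25.3)), (115, np.float64(25.5)), (117, np.float64(25.4)), (119, np.float64(25.5)), (121, np.float64(25.5)), (123, np.float64(25.2)), (125, np.float64(24.9))]
```

View pics/rB.png

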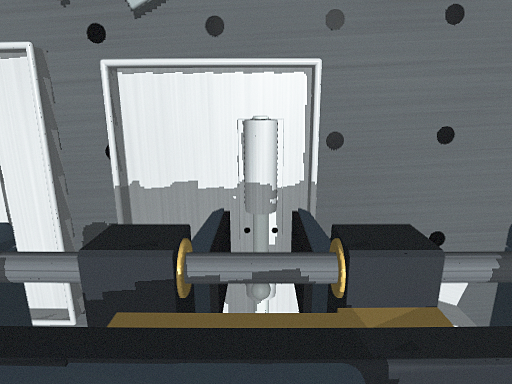

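B lies flat in the wide tray, in its right half (about column 260). Next I press C.

Run:
```python
from place import *
press()
f0=np.array(current_ft_force())
t=np.array(current_tcp_pos())
r=servo_line([*(t[:2]+sd*.015),H+.005],velocity=.015,contact_N=14)
t=np.array(current_tcp_pos());d=(PF-t[:2])@sd+G
print(r,"bolt",round((.133-d)*1000,2),current_clock())
servo_line(sp(.155,.05),velocity=.15)
servo_line(sp(.155,.14),velocity=.25)
p,W=shot("qC"); held(p,W,SY,current_tcp_pos()); print(current_clock())
```

```text
contact True origin-face mm 82.4 bolt 50.6 dF [-0.7 -1.1 -1.3] 46.9917
True bolt 50.72 47.475
tilt -0.45 nose 83.1 bolt v,slope None
[(69, np.float64(32.5)), (71, np.float64(32.3)), (73, np.float64(32.4)), (75, np.float64(32.4)), (77, np.float64(32.5)), (79, np.float64(32.4)), (81, np.float64(26.7)), (83, np.float64(24.1))]
48.6833
```

View pics/qC.png

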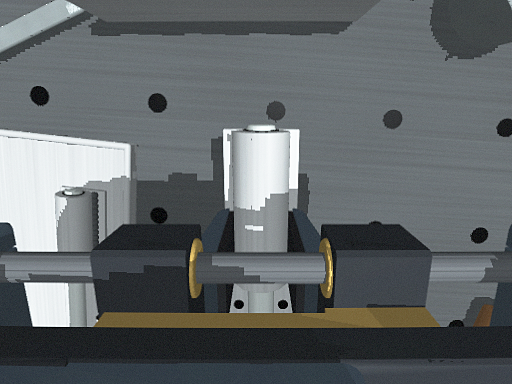

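C is also fully home: its nose just shows past the barrel at (262,127). It goes in the wide tray's left half.

Run:
```python
from place import *
place("wide",.038,0.0); shot("rC")
move_pose([.42,.10,.40],down(0)); p,W=shot("fin"); 
q=capture("top"); cv2.imwrite("pics/top1.png",q["color"]); pickle.dump(q,open("pics/top1.pkl","wb"))
a=q["color"][90:290,110:430]; cv2.imwrite("pics/top1z.png",cv2.resize(a,None,fx=2.5,fy=2.5,interpolation=cv2.INTER_CUBIC))
print(current_clock(),current_ft_force())
```

```text
down True [0.5164 0.2464 0.0294] [0.  0.1 6.1]
open 0.033334093098701945 [-0.7 -0.4 -0.1]
52.2
53.5167 [ 0.05421442 -0.19506736  0.07302071]
```

View pics/rC.png

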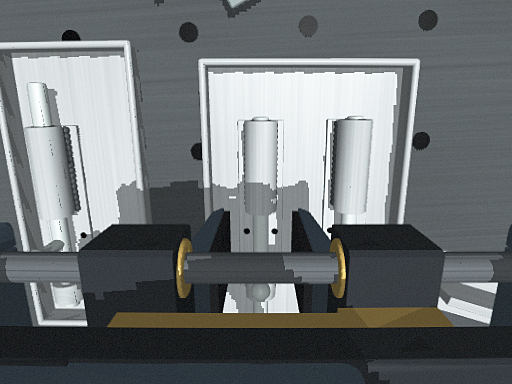

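View pics/top1z.png

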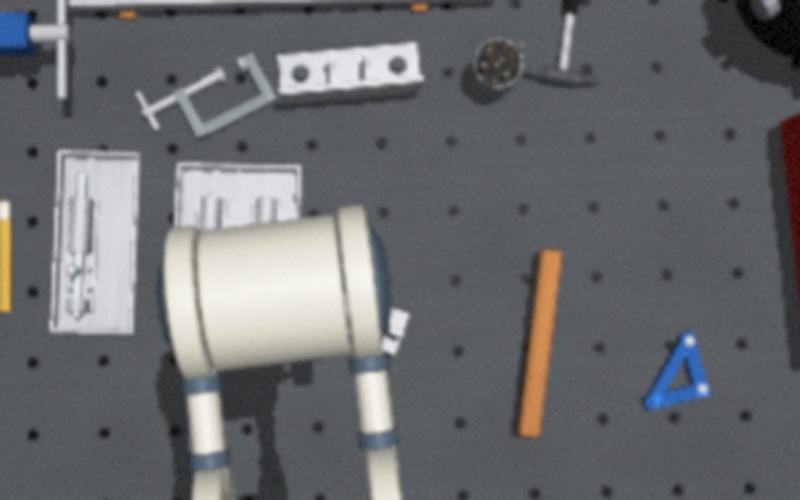

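Run:
```python
from workcell import *
finish_job(); print(current_clock())
```

```text
the job is handed in; nothing more can be done
the job is handed in; nothing more can be done
```

I tried all three gate bolts nose first against the bench stop and sorted them. I handed the job in shortly after 53.5 s on the robot's clock; the limit is 72 s.

| Latch | Where its bolt stopped | Result | Laid in |
|---|---|---|---|
| `latch_a` | 18.6 mm, and 18.7 mm on a second light push (about 31 mm short of home) | jammed | narrow tray |
| `latch_b` | 49.6 mm, then 49.7 mm | fully home | wide tray |
| `latch_c` | 50.6 mm, then 50.7 mm | fully home | wide tray |

- **Pressing:** every push was set to stop at 13 to 15 N. I read the force only after the arm had stopped, so the peak against the stop was not recorded. The wrist camera's depth readings of each nose agreed with the travel to within about 1 mm.
- **Laying down:** I felt each latch touch the tray floor before opening the fingers. The tool height then was within about 0.1 mm of what a plate lying flat on the floor should give, and the wrist pictures show all three flat inside their trays.
- **Other things:** in the last top view the other things in view look unmoved. The arm hid part of the wide tray and most of the tee coupon there. The wrist picture taken just before it shows both latches in the wide tray, but only an edge of the tee coupon.

None of the checks failed or disagreed.

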